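# Slide the slim stirrer under the beaker bridge and start it

### The job

Push the flat magnetic stirrer along the bench, nose first, in under the low steel bridge until the cross on its top is centred beneath the beaker, then press its start button and let it spring back. Only push and press: keep the stirrer flat on the bench, never pick it up, and do not press the button before it is in place. Do not shift the bridge or the beaker, and leave the bottle, flask, dish and jar where they stand.

Things in the scene. Friction and masses are not known exactly. Their poses are not given: they have to be found in the camera images.
- stirrer: Slim battery stirrer loose on the bench: flat slab 170 mm long (x), 105 mm wide (y), top 13 mm above the bench, four 2 mm rubber feet near the corners; 0.3 to 0.65 kg. Black, white top sheet. Origin: centre of its underside. +x: its nose, which goes under the bridge; the rear end has a bare black control panel. Starts short of the bridge, up to 35 mm off its line and 15 degrees askew.
- stir_point (a point): The stirring point: centre of the ringed cross printed on the stirrer's top face, 30 mm ahead of the stirrer's origin (55 mm behind the nose, 115 mm ahead of the rear edge), on its centreline.
- rear_edge (a point): Middle of the stirrer's upright rear end face, 7.5 mm above the bench, 85 mm behind its origin. The face is 105 mm wide and reaches from 2 to 13 mm above the bench.
- button_top (a point): Centre of the top of the start button on the rear panel, 61 mm behind the stirrer's origin and 22 mm to the right (its -y). A round grey cap 18 mm across; its top stands 6 mm above the panel (19 mm above the bench) when free, 2 mm above it when fully pressed.
- start_button (a joint): Travel of the start button: 0 free, 0.004 m fully pressed straight down, stopped there. Springs back by itself; it takes about 1.2 N to start moving and 4.4 N fully down.
- bridge: Loose stainless bridge, 0.6 kg: plate 100 mm long (x), 165 mm wide (y), 4 mm thick, underside 18 mm above the bench (5 mm above the stirrer), on four 12 mm round legs with 14 mm feet, 41 mm fore and aft and 73.5 mm to each side of the centre: 133 mm clear between feet. Origin: under its centre, on the bench. +x: the way the stirrer is pushed in, from the -x side.
- beaker: Empty glass beaker with a white stirring bar in it, 60 mm across (66 mm at the rim), 80 mm tall, 0.09 kg, standing loose on the bridge's plate within about 7 mm of its centre. Origin: centre of its underside, 22 mm above the bench.
- reagent_bottle: Bystander: amber bottle with orange cap, 70 mm across, 140 mm tall. Origin: centre of its underside.
- flask: Bystander: conical glass flask, 64 mm across at the foot, 105 mm tall. Origin: centre of its underside.
- petri_dish: Bystander: lidded glass dish, 92 mm across, 16 mm tall. Origin: centre of its underside.
- jar: Bystander: small clear jar with white lid, 47 mm across, 45 mm tall. Origin: centre of its underside.
There are look-alikes about, which are no part of the job. What is shaped like the stirrer but red is not meant. Leave any pink look-alike of the bridge alone.

How it is judged (in metres and radians):
On the way, in this order (a step that is already met when the one before it is completed fails the run):
1. the stirrer lies flat and still with its stirring point beneath the beaker (horizontal distance between stir_point and beaker below 0.01 m and angle between stirrer's own z axis and vertical below 0.03 rad and linear speed of stirrer below 0.01 m/s), for 0.3 s.
2. the start button is pressed (value of joint start_button above 0.0025 m), for 0.05 s.
At the end, for the whole second after the job is handed in: The stirring point lies within 10 mm, seen from above, of the beaker's centre; the stirrer is flat on the bench (within 0.03 rad) and at rest; the button has been pressed (over 2.5 mm) after that and has sprung back (under 1 mm); the beaker stands upright and still on the bridge (all of step 1 and height (world z) of stirrer below 0.003 m and value of joint start_button below 0.001 m and z of beaker in the frame of bridge above 0.02 m and angle between beaker's own z axis and vertical below 0.05 rad and linear speed of beaker below 0.01 m/s); the robot touches nothing.
It fails at once if the stirrer is lifted or tipped (height (world z) of stirrer above 0.006 m or angle between stirrer's own z axis and vertical above 0.05 rad).
It fails at once if the start button is pressed before the stirrer is in place (value of joint start_button above 0.0025 m and not (horizontal distance between stir_point and beaker below 0.012 m)).
It fails at once if the bridge is shifted by more than 6 mm (distance of bridge from where it was at the start of the episode above 0.006 m).
It fails at once if the beaker is shifted by more than 8 mm or tipped (distance of beaker from where it was at the start of the episode above 0.008 m or angle between beaker's own z axis and vertical above 0.15 rad).
It fails at once if a bystander is moved by more than 10 mm (distance of any of reagent_bottle, flask, petri_dish, jar from where it was at the start of the episode above 0.01 m).
It also fails if it takes over 64 s, if anything falls off the work surface, if the arm or the gripper's body presses on something with over 40 N, if the wrist force passes 120 N, or if a joint passes its speed limit or range.

### The arm

A 6-joint arm with a two-finger parallel gripper is mounted at the origin on the work surface. World frame = base frame: x ahead of the robot, y to its left, z up, the work surface at z = 0. Lengths are in m, angles in degrees, forces in N, time in s.
With the tool pointing down it reaches from about 0.3 to 0.75 m from the base axis. Payload 8.5 kg.
Tool frame: the origin (TCP) lies midway between the tips of the shut fingers; the grasp point (between the pads) lies 19 mm behind it; z points along the fingers, y is the direction in which the jaws open and shut (so a half turn about z gives the same grasp; the last joint's range is limited). The gripper opens to 85 mm and grips with 20 to 120 N. Pads are 22 mm wide; open, the fingers measure 114 mm over their backs; the gripper's body (76 mm by 85 mm) begins 54 mm behind the grasp point. The pads swing forward as they close: fully open they stand 13 mm farther back than shut.
Start: joints at [52.351, 21.807, 74.336, -0, 83.858, -12.336], TCP at [0.235, 0.497, 0.231] pointing down, gripper open.
Joint ranges: [-178.18, 178.18], [-50.72, 133.34], [12.68, 142.11], [-81.47, 261.47], [9.98, 163.14], [-165.26, 165.26]. Speed limits (degrees/s): [136.94, 136.94, 180, 180, 180, 180].

### API

Orientations are given as a 3x3 rotation matrix whose columns are the frame's x, y, z axes.
In Python, from rig import env, viewer, ticket gives the robot as it stands. The module is installed in compiled form; this text tells all that it offers.
- The arm moves only by the shell command python3 -m pendant 'ROWS' [FORCE]. ROWS is JSON, a list of rows, each a list of 3 entries, a list of its own where there are three numbers: the shift along the world's x, y, z in mm, then the turn about the world's z in rad, then the opening, from -1 (shut) to 1 (fully open). A call has 1 to 12 rows; each row shifts and turns the pose as measured when the row begins; what a row does not reach is not made up. A row lasts 1/8 s, in which the tool goes at most 62.5 mm and 10.7 degrees, less where a joint would pass 70% of its speed; a pose out of reach is approached as far as the arm can. A call with a gripper value outside its range is refused whole. The fingers move at their own pace and stop on an object; FORCE is the grip in N (left out, the last holds). Time passes only in rows, so rows that do not move let the fingers close. It gives the time, the measured TCP pose, the force and the opening at its end, in the units of the state.
- env.observe(): the state, without advancing time (a new reading comes with each control period).
- viewer.get_image(name): name is "scene" or "top" or "wrist"; returns (picture, depth): 420x560x3 uint8, red, green, blue; 420x560 float32, m along the optical axis (not along the pixel's ray), 0 where there is no reading.
- viewer.camera_params(name): a dict with "fx", "fy", "cx", "cy" (pixels), "rvec" (rotation vector, rad) and "tvec" (3), from world to camera coordinates, as OpenCV has them; the wrist camera has in their place "T_tool_cam" (4x4, takes a point from camera to tool coordinates, whose origin is the TCP and whose axes are the flange's). Camera axes: x right, y down, z forward; pixel columns grow to the right and rows downward; lengths in m; the calibration is good to about 2 mm. A picture is of the moment at which its call begins: read the wrist's pose just before it. camera_params takes no time and is no camera call.
- ticket.close_job(): hands the job in, once; it reports no verdict.
The state is a dict: "time_s": time; "q": joint angles; "qvel": joint speeds; "joint_efforts": joint torques, N m; "position": TCP position; "tool_rot": TCP orientation; "ft_force": force on the tool from outside, world axes, zero at the start; "wrist_torque": the same for the moment, N m; "grip_width": finger opening in m.
Only numpy, scipy, OpenCV 4.12 (cv2) and the standard library are available. Lean on these libraries where they do the work, as an engineer would, in place of code of your own. Each camera call takes 0.05 s, during which the arm holds its last target. There are 200 camera calls.

## Working session

There is one attempt and no reset: what is moved stays moved. The work goes in short steps, Python scripts to look and compute and a shell command to move; the robot and the scene stay as the last step left them, time stands still between calls to the robot, and variables do not carry over. Pictures are saved under pics/ and viewed, about 8 in all and at most 12, crops included, and the job is handed in when it is done.

```bash
mkdir -p pics; cat > h.py <<'E'
import numpy as np, cv2
from rig import env, viewer, ticket
def cam(name):
    st=env.observe(); im,d=viewer.get_image(name); p=viewer.camera_params(name)
    if 'rvec' in p:
        R=cv2.Rodrigues(np.array(p['rvec'],float))[0]; t=np.array(p['tvec'],float).ravel()
        Rw=R.T; o=-R.T@t
    else:
        T=np.array(p['T_tool_cam']); Rt=np.array(st['tool_rot']); Rw=Rt@T[:3,:3]; o=np.array(st['position'])+Rt@T[:3,3]
    return im,d,p,Rw,o
def save(name,im): cv2.imwrite('pics/'+name,im[:,:,::-1])
def ray(p,Rw,o,u,v,z):
    r=Rw@np.array([(u-p['cx'])/p['fx'],(v-p['cy'])/p['fy'],1.]); return o+r*(z-o[2])/r[2]
E
python3 - <<'E'
from h import *
import pickle
for n in ('top','scene'):
    c=cam(n); save(n+'1.png',c[0]); pickle.dump(c,open(n+'1.pkl','wb')); print(n,c[4],c[3].tolist(),c[2])
print(env.observe())
E
```

```text
top [ 0.48003376 -0.01387444  1.01040396] [[0.010382898598938262, -0.9971493607397616, 0.07473518443791267], [-0.9993017538068879, -0.013029834598672463, -0.035017542015522436], [0.03589150672738321, -0.07431941729195612, -0.9965883924460601]] {'fx': 451.64851740467566, 'fy': 451.64851740467566, 'cx': 284.18174486695915, 'cy': 219.57424604787997, 'rvec': array([ 2.21308165, -2.18728063,  0.12120087]), 'tvec': array([-0.05511382,  0.55357721,  0.9705956 ])}
scene [1.06797819 0.38123298 1.17204064] [[-0.6566406120544926, 0.6525823266852422, -0.3780997401464023], [0.7541989456039397, 0.5699272145989275, -0.32613941882178726], [0.002656510983722715, -0.4993188129417752, -0.8664142577265277]] {'fx': 494.03986873520455, 'fy': 494.03986873520455, 'cx': 284.8847812590891, 'cy': 205.15049745067148, 'rvec': array([ 1.17664089,  2.58699007, -0.69041856]), 'tvec': array([ 0.4106388, -0.3289968,  1.5436101])}
{'time_s': 0.1, 'q': array([ 5.23534069e+01,  2.18374781e+01,  7.43785301e+01, -2.17876009e-04,
        8.38576772e+01, -1.23354309e+01]), 'qvel': array([-0.03959658, -0.19090892, -0.17241601,  0.10880854,  0.00879805,
        0.01003258]), 'joint_efforts': array([ 3.98287171e-03, -4.49224734e+01, -2.31657171e+01, -2.05198307e-04,
        3.68445806e-03, -3.38599932e-06]), 'position': array([0.23498436, 0.4969931 , 0.23078132]), 'tool_rot': array([[-9.03999345e-01,  4.27533124e-01, -7.82513943e-04],
       [ 4.27533754e-01,  9.03998810e-01, -1.02059760e-03],
       [ 2.71052391e-04, -1.25717069e-03, -9.99999173e-01]]), 'ft_force': array([-0.36156351, -0.1746898 , -0.09225184]), 'wrist_torque': array([ 0.0053321 , -0.00279466,  0.02091504]), 'grip_width': 0.08568923104391349}
```

View pics/top1.png

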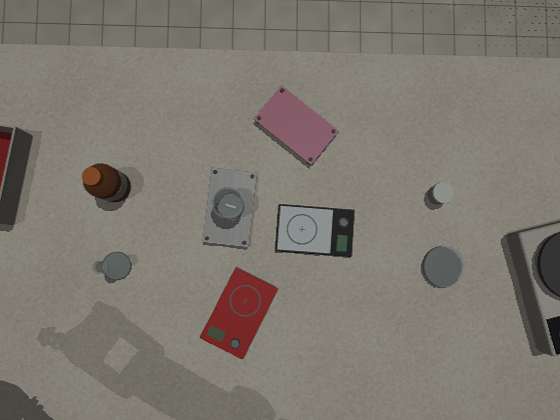

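View pics/scene1.png

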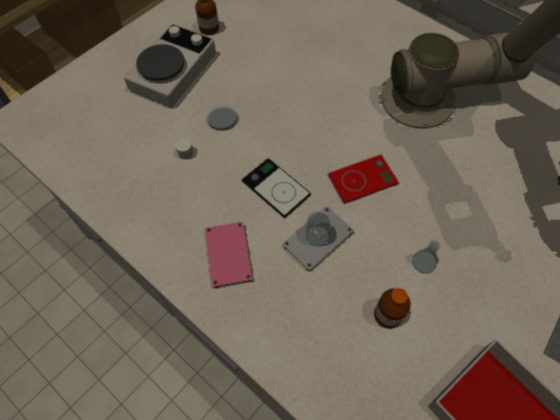

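The top view shows the stirrer with its cross near (302,229), its button near (344,222) and its nose pointing image-left. The bridge is around (230,208) with the beaker on it. I'll enlarge that area.

```bash
python3 - <<'E'
from h import *
import pickle
c=pickle.load(open('top1.pkl','rb'))
save('crop1.png',cv2.resize(c[0][160:265,190:365],None,fx=4.5,fy=4.5,interpolation=cv2.INTER_CUBIC))
E
```

```text
(no output)
```

View pics/crop1.png

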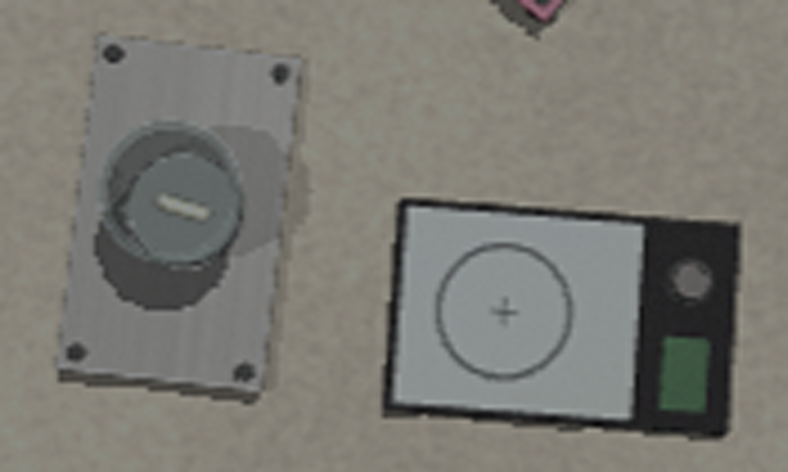

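```bash
cat > geo.py <<'E'
from h import *
import pickle
im,d,p,Rw,o=pickle.load(open('top1.pkl','rb'))
f=lambda x,y,z: ray(p,Rw,o,190+(x+.5)/4.5-.5,160+(y+.5)/4.5-.5,z)[:2]*1e3
B=np.array([f(*a,.022) for a in [(114,53),(281,72),(76,352),(244,371)]])
ax=(B[0]+B[2]-B[1]-B[3]); ax/=np.linalg.norm(ax); ay=(B[2]+B[3]-B[0]-B[1])
bc=B.mean(0); print('bridge c',bc,'dirs',np.degrees(np.arctan2(*ax[::-1])),np.degrees(np.arctan2(*ay[::-1])))
print('bolt dists',np.linalg.norm(B[0]-B[1]),np.linalg.norm(B[0]-B[2]))
bk=f(185,207,.023); print('beaker',bk)
S=np.array([f(*a,.013) for a in [(401,199),(741,223),(726,437),(385,413)]])
sx=S[0]+S[3]-S[1]-S[2]; sc=S.mean(0); print('stir c',sc,'L',np.linalg.norm(sx)/2,'W',np.linalg.norm(S[0]-S[3]),'yaw',np.degrees(np.arctan2(*sx[::-1])))
u=sx/np.linalg.norm(sx); print('cross',f(505,312,.013),'pred',sc+30*u,'button',f(690,280,.019), 'pred',sc-61*u-22*np.array([-u[1],u[0]]))
n=np.array([-ax[1],ax[0]])
print('beaker rel bridge',(bk-bc)@ax,(bk-bc)@n,'cross rel beaker',(f(505,312,.013)-bk)@ax,(f(505,312,.013)-bk)@n,'rear',sc-85*u)
E
python3 geo.py
```

```text
bridge c [581.24004394  71.83850492] dirs 84.2852622462609 174.01829901299294
bolt dists 82.0660715978635 147.19102918778404
beaker [583.20430841  68.86050698]
stir c [ 532.12054123 -117.28164292] L 168.6402161826274 W 105.6328232399077 yaw 86.67490218375632
cross [534.52417519 -88.2680516 ] pred [533.86058127 -87.33214775] button [ 551.0687139  -178.82597265] pred [ 550.54542294 -179.45497912]
beaker rel bridge -2.767604256704981 -2.2510382762402004 cross rel beaker -161.1949862294541 32.792006729478075 rear [ 527.19042779 -202.13854589]
```

```bash
python3 -m pendant '[[[18,-50,0],0.03,0.3],[[18,-50,0],0.03,0.3],[[18,-50,0],0.03,0.3],[[18,-50,0],0.03,0.3],[[18,-50,0],0.03,0.3],[[18,-50,0],0.03,0.3],[[18,-50,0],0.03,0.3],[[18,-50,0],0.03,0.3],[[18,-50,0],0.03,0.3],[[18,-50,0],0.03,0.3],[[18,-50,0],0.03,0.3],[[0,0,0],0,0.3]]'
```

```text
time_s: 1.6
position: [0.4347, -0.0715, 0.2278]
tool_rot: [[-0.995, 0.099, -0.003], [0.099, 0.995, -0.003], [0.003, -0.003, -1.0]]
ft_force: [-0.1, -1.1, 0.3]
grip_width: 0.0553
```

```bash
python3 -m pendant '[[[7,-19,-20],0,0.3],[[7,-19,-45],0,0.3],[[0,0,-50],0,0.3],[[0,0,-50],0,0.3],[[0,0,-35],0,0.3],[[0,0,-8],0,0.3],[[0,0,-4],0,0.3],[[0,0,0],0,0.3]]'; python3 - <<'E'
from h import *
im,d,p,Rw,o=cam('wrist'); save('w1.png',im)
print(o,Rw.tolist(),env.observe()['position'])
E
```

```text
time_s: 2.6
position: [0.4484, -0.1065, 0.0123]
tool_rot: [[-0.995, 0.097, 0.001], [0.097, 0.995, -0.003], [-0.001, -0.003, -1.0]]
ft_force: [-0.4, 0.9, -0.5]
grip_width: 0.0553
[ 0.37057543 -0.09804031  0.15457865] [[0.09639400966422662, 0.9475961182751608, 0.3045813381195538], [0.9953335929409179, -0.0904207415297604, -0.033691664615005765], [-0.004385620158511345, 0.30640771225779107, -0.9518902668925501]] [ 0.44861572 -0.1066274   0.01256003]
```

View pics/w1.png

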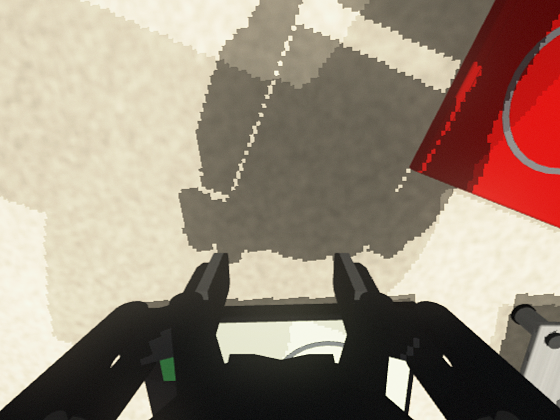

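The wrist view shows the two fingertips at (215,255) and (345,255), clear of the stirrer's flank at row 300. The red look-alike is well off to the right. Next I'll lower gently to find the bench.

```bash
for i in 1; do python3 -m pendant '[[[0,0,-4],0,0.3],[[0,0,-3],0,0.3],[[0,0,-2],0,0.3],[[0,0,0],0,0.3]]'; done
```

```text
time_s: 3.15
position: [0.4494, -0.107, 0.0046]
tool_rot: [[-0.995, 0.097, 0.004], [0.097, 0.995, -0.005], [-0.005, -0.005, -1.0]]
ft_force: [-0.1, -0.1, 0.1]
grip_width: 0.0553
```

```bash
python3 -m pendant '[[[3,0,-3],0,0.3],[[5,-0.5,0],0,0.3],[[5,-0.5,0],0,0.3],[[4,-0.4,0],0,0.3],[[4,-0.4,0],0,0.3],[[4,-0.4,0],0,0.3],[[4,-0.4,0],0,0.3],[[4,-0.4,0],0,0.3],[[4,-0.4,0],0,0.3],[[4,-0.4,0],0,0.3],[[4,-0.4,0],0,0.3],[[0,0,0],0,0.3]]'; python3 - <<'E'
from h import *
im,d,p,Rw,o=cam('top'); save('t2.png',cv2.resize(im[160:265,190:365],None,fx=4.5,fy=4.5,interpolation=cv2.INTER_CUBIC))
E
```

```text
time_s: 4.65
position: [0.4967, -0.1111, 0.0012]
tool_rot: [[-0.995, 0.097, 0.002], [0.097, 0.995, -0.004], [-0.002, -0.004, -1.0]]
ft_force: [-0.8, -0.9, 0.7]
grip_width: 0.0554
```

View pics/t2.png

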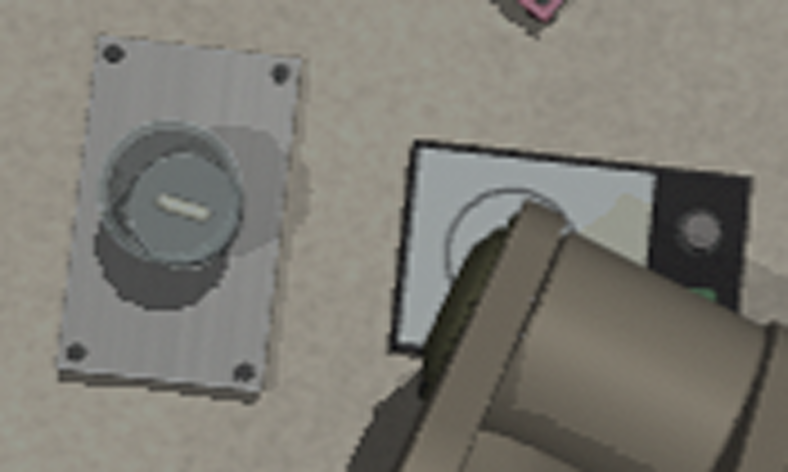

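```bash
cat >> geo.py <<'E'
print('---')
a,b,c=[f(*q,.013) for q in [(414,142),(752,178),(389,352)]]
u=(a-b)/np.linalg.norm(a-b); w=(c-a)/np.linalg.norm(c-a); print('yaw',np.degrees(np.arctan2(*u[::-1])),np.degrees(np.arctan2(*w[::-1]))-90)
cr=(a+c)/2-55*u; print('cross rel beaker',(cr-bk)@ax,(cr-bk)@n, 'rear mid',cr-115*u)
E
python3 geo.py|sed -n '/---/,$p'
```

```text
---
yaw 84.75432415867736 83.88128893961084
cross rel beaker -161.99222652962513 5.965520454450336 rear mid [ 550.62390441 -206.25095617]
```

The flank push has squared the stirrer up: its yaw matches the bridge's, with 6 mm still to go sideways. I'll finish that and back off.

```bash
python3 -m pendant '[[[4,-0.4,0],0,0.3],[[2.3,-0.2,0],0,0.3],[[0,0,0],0,0.3],[[-10,1,0],0,0.3],[[-12,1,0],0,0.3],[[0,0,40],0,0.3],[[0,0,50],0,0.3]]'; python3 -c "
import json;print()"; python3 -m pendant '[[[10,-35,0],-0.18,0.3],[[10,-35,0],-0.18,0.3],[[10,-35,0],-0.18,0.3],[[10,-30,0],-0.18,0.3],[[10,0,0],-0.18,0.3],[[10,0,0],-0.18,0.3],[[10,0,0],-0.18,0.3],[[0,0,0],-0.18,0.3],[[0,0,0],-0.13,0.3],[[0,0,0],0,0.3]]'; python3 - <<'E'
from h import *
im,d,p,Rw,o=cam('top'); save('t3.png',cv2.resize(im[160:265,190:390],None,fx=4,fy=4,interpolation=cv2.INTER_CUBIC))
E
```

```text
time_s: 5.58
position: [0.4769, -0.1088, 0.0903]
tool_rot: [[-0.995, 0.097, -0.004], [0.097, 0.995, -0.001], [0.004, -0.002, -1.0]]
ft_force: [0.8, 0.2, -0.3]
grip_width: 0.0553

time_s: 6.82
position: [0.5429, -0.248, 0.093]
tool_rot: [[0.147, 0.989, -0.004], [0.989, -0.147, -0.002], [-0.003, -0.003, -1.0]]
ft_force: [-0.1, 0.4, -0.7]
grip_width: 0.0554
```

View pics/t3.png

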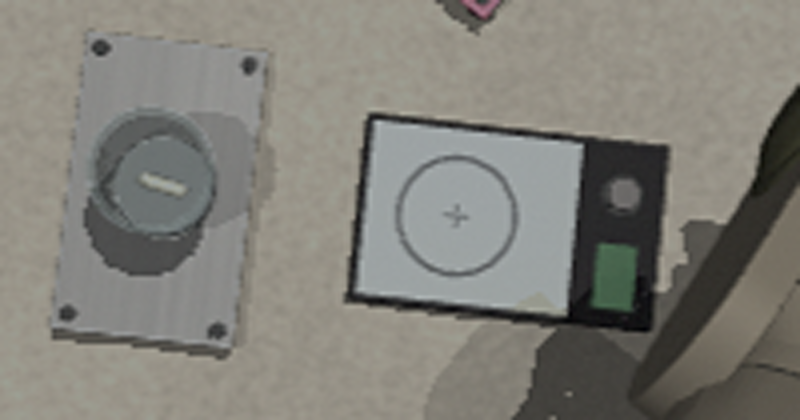

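```bash
cat >> geo.py <<'E'
print('+++')
g=lambda x,y,z: ray(p,Rw,o,190+(x+.5)/4-.5,160+(y+.5)/4-.5,z)[:2]*1e3
S=np.array([g(*q,.013) for q in [(368,115),(669,146),(651,330),(346,300)]])
sx=S[0]+S[3]-S[1]-S[2]; u=sx/np.linalg.norm(sx); w=S[3]-S[0]; sc=S.mean(0)
print('yaw',np.degrees(np.arctan2(*u[::-1])),np.degrees(np.arctan2(w[1],w[0]))-90,'rear',sc-85*u,'L',np.linalg.norm(sx)/2)
cr=g(456,215,.013); pr=sc+30*u
for c in (cr,pr): print('cross rel beaker',(c-bk)@ax,(c-bk)@n)
tcp=np.array([542.9,-248]); r=sc-85*u; print('tcp rel rear',(tcp-r)@ax,(tcp-r)@n,'ax',ax)
E
python3 geo.py|sed -n '/+++/,$p'
```

```text
+++
yaw 85.01312632965158 83.8916298431264 rear [ 558.07822385 -206.17276307] L 169.67190731746965
cross rel beaker -161.45245637848157 -2.087681072497206
cross rel beaker -161.17757861476076 -0.9245443379721027
tcp rel rear -43.13073735558168 10.937811657233297 ax [0.0995757  0.99502999]
```

```bash
python3 -m pendant '[[[11,-1,0],0.047,0.3],[[0,0,-40],0,0.3],[[0,0,-35],0,0.3],[[0,0,-10],0,0.3],[[0,0,-4],0,0.3],[[0,0,0],0,0.3]]'
```

```text
time_s: 7.62
position: [0.554, -0.2498, 0.0043]
tool_rot: [[0.086, 0.996, 0.0], [0.996, -0.086, -0.005], [-0.005, 0.001, -1.0]]
ft_force: [-0.2, 0.3, 0.2]
grip_width: 0.0557
```

```bash
python3 -m pendant '[[[1,10,-3],-0.014,0.3],[[1,10,0],0,0.3],[[0.6,6,0],0,0.3],[[0.6,6,0],0,0.3],[[0.6,6,0],0,0.3],[[0.6,6,0],0,0.3],[[0.6,6,0],0,0.3],[[0.6,6,0],0,0.3],[[0.6,6,0],0,0.3],[[0.6,6,0],0,0.3],[[0.6,6,0],0,0.3],[[0,0,0],0,0.3]]'; python3 - <<'E'
from h import *
im,d,p,Rw,o=cam('top'); save('t4.png',cv2.resize(im[160:265,190:365],None,fx=4.5,fy=4.5,interpolation=cv2.INTER_CUBIC))
E
```

```text
time_s: 9.12
position: [0.5629, -0.171, 0.0035]
tool_rot: [[0.099, 0.995, 0.004], [0.995, -0.099, -0.008], [-0.008, 0.005, -1.0]]
ft_force: [0.4, 0.1, 0.3]
grip_width: 0.0555
```

View pics/t4.png

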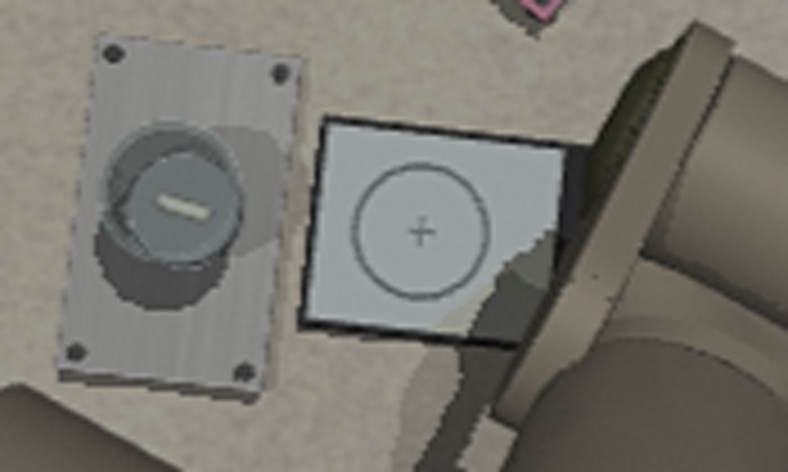

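```bash
cat >> geo.py <<'E'
print('===')
a,b,c=[f(*q,.013) for q in [(324,118),(590,146),(300,326)]]
u=(a-b)/np.linalg.norm(a-b); w=(c-a); print('yaw',np.degrees(np.arctan2(*u[::-1])),np.degrees(np.arctan2(*w[::-1]))-90)
cr=f(422,231,.013); tcp=np.array([562.9,-171])
for c in (cr,(a+c)/2-55*u): print('rel beaker',(c-bk)@ax,(c-bk)@n,'tcp to cross',(c-tcp)@ax,(c-tcp)@n)
E
python3 geo.py|sed -n '/===/,$p'
```

```text
===
yaw 84.83701553369089 84.28895006030388
rel beaker -116.16141764862996 -2.382683113602487 tcp to cross 124.52879582395519 1.2981982502660274
rel beaker -116.83301454718199 -1.4064654441398747 tcp to cross 123.85719892540317 2.2744159197286415
```

```bash
python3 -m pendant '[[[0.6,6,-2],0,0.3],[[0.6,6,-0.5],0,0.3],[[0.6,6,0],0,0.3],[[0.6,6,0],0,0.3],[[0.6,6,-0.5],0,0.3],[[0.6,6,0],0,0.3],[[0.6,6,0],0,0.3],[[0.6,6,-0.5],0,0.3],[[0.6,6,0],0,0.3],[[0.6,6,0],0,0.3],[[0.6,6,0],0,0.3],[[0,0,0],0,0.3]]'
```

```text
time_s: 10.68
position: [0.5704, -0.1013, 0.0005]
tool_rot: [[0.1, 0.995, 0.005], [0.995, -0.1, -0.009], [-0.009, 0.006, -1.0]]
ft_force: [-0.5, 1.2, 0.4]
grip_width: 0.0555
```

```bash
python3 -m pendant '[[[0.6,6,0.5],0,0.3],[[0.6,6,0],0,0.3],[[0.6,6,0],0,0.3],[[0.6,6,0],0,0.3],[[0.6,6,0],0,0.3],[[0.5,5,0],0,0.3],[[0.3,3,0],0,0.3],[[0.2,2,0],0,0.3],[[0,0,0],0,0.3],[[0,0,0],0,0.3]]'; python3 - <<'E'
from h import *
im,d,p,Rw,o=cam('top'); save('t5.png',cv2.resize(im[160:265,190:365],None,fx=4.5,fy=4.5,interpolation=cv2.INTER_CUBIC))
E
```

```text
time_s: 11.92
position: [0.5743, -0.0582, 0.0006]
tool_rot: [[0.1, 0.995, 0.004], [0.995, -0.1, -0.009], [-0.008, 0.005, -1.0]]
ft_force: [0.3, -0.4, 1.7]
grip_width: 0.0553
```

View pics/t5.png

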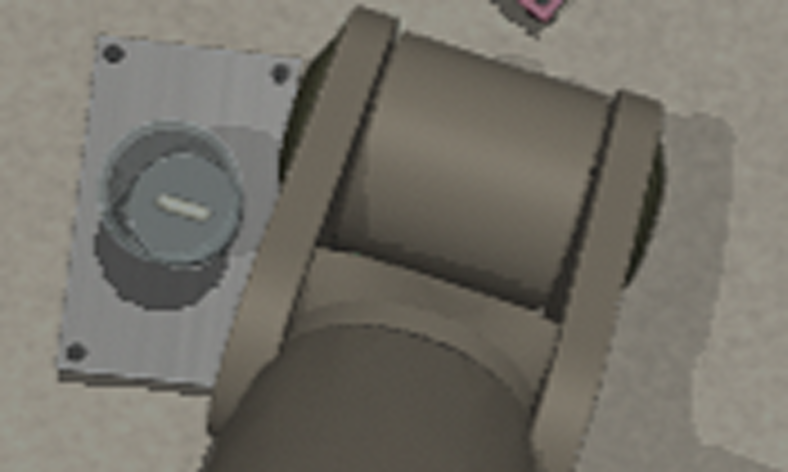

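The bridge and beaker have not moved. About 3 mm is left, so I'll push that, then back away and look.

```bash
python3 -m pendant '[[[0.2,2,0.3],0,0.3],[[0.1,1,0],0,0.3],[[0,0,0],0,0.3],[[0,0,0],0,0.3]]'; python3 -m pendant '[[[-1,-10,0],0,0.3],[[-2,-20,0],0,0.3],[[0,-30,30],0,-1],[[0,-50,40],0,-1],[[0,-50,20],0,-1],[[0,0,0],0,-1],[[0,0,0],0,-1]]'; python3 - <<'E'
from h import *
im,d,p,Rw,o=cam('top'); save('t6.png',cv2.resize(im[160:265,190:365],None,fx=4.5,fy=4.5,interpolation=cv2.INTER_CUBIC))
E
```

```text
time_s: 12.48
position: [0.5744, -0.0552, 0.0008]
tool_rot: [[0.1, 0.995, 0.004], [0.995, -0.1, -0.009], [-0.008, 0.005, -1.0]]
ft_force: [0.4, -1.7, 0.1]
grip_width: 0.0557
time_s: 13.35
position: [0.5682, -0.2246, 0.0918]
tool_rot: [[0.102, 0.995, 0.002], [0.995, -0.102, -0.008], [-0.008, 0.002, -1.0]]
ft_force: [0.5, -0.5, 0.0]
grip_width: 0.0
```

View pics/t6.png

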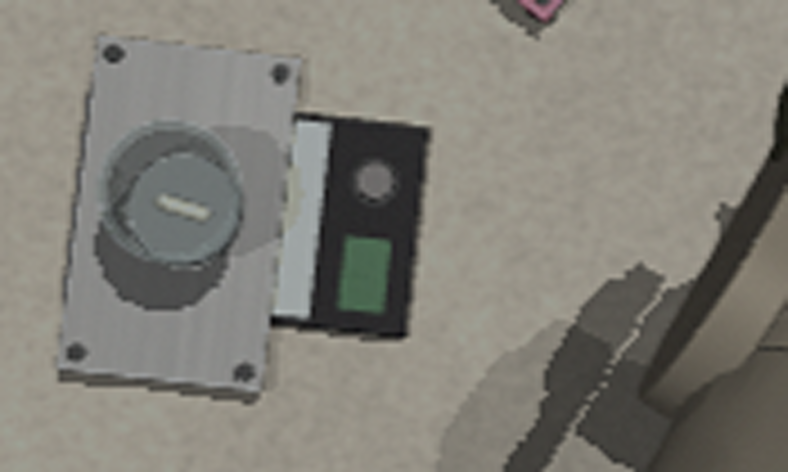

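```bash
cat >> geo.py <<'E'
print('###')
a,c=[f(*q,.013) for q in [(431,127),(407,338)]]
w=(c-a)/np.linalg.norm(c-a); u=np.array([w[1],-w[0]]); print('yaw',np.degrees(np.arctan2(*u[::-1])),'W',np.linalg.norm(c-a))
cr=(a+c)/2+115*u; bt=f(375,181,.019); v=np.array([-u[1],u[0]]); cr2=bt+91*u+22*v
tcp=np.array([568.2,-224.6])
for q in (cr,cr2): print('rel beaker',(q-bk)@ax,(q-bk)@n)
print('button',bt,'pred',cr-91*u-22*v,'move',bt-tcp)
E
python3 geo.py|sed -n '/###/,$p'
```

```text
###
yaw 84.14536472691617 W 105.17145516356848
rel beaker 0.22647362436577298 -1.972699839993357
rel beaker 0.6689551365676935 -1.8943556543101343
button [597.75865734 -23.43193719] pred [597.79255175 -23.88002074] move [ 29.55865734 201.16806281]
```

The stirring point is about 2 mm from the beaker's centre. Before pressing, I'll turn the tool so the wrist camera faces away from the beaker.

```bash
python3 -m pendant '[[[0,0,0],0.18,-1],[[5,0,0],0.18,-1],[[5,0,0],0.18,-1],[[5,0,0],0.18,-1],[[5,15,0],0.18,-1],[[5,25,0],0.18,-1],[[4,35,0],0.18,-1],[[0,40,0],0.18,-1],[[0,40,0],0.13,-1],[[0,35,0],0,-1],[[0,8,-10],0,-1],[[0,0,0],0,-1]]'; python3 - <<'E'
import subprocess
exec(open('geo.py').read().split("print('---')")[0])
r=f(173,190,.102); print('beaker from rim',r,'base',bk)
E
```

```text
time_s: 14.9
position: [0.5932, -0.0081, 0.0725]
tool_rot: [[-0.999, 0.035, -0.01], [0.035, 0.999, 0.001], [0.01, 0.001, -1.0]]
ft_force: [0.3, 0.6, -0.2]
grip_width: 0.0
bridge c [581.24004394  71.83850492] dirs 84.2852622462609 174.01829901299294
bolt dists 82.0660715978635 147.19102918778404
beaker [583.20430841  68.86050698]
stir c [ 532.12054123 -117.28164292] L 168.6402161826274 W 105.6328232399077 yaw 86.67490218375632
cross [534.52417519 -88.2680516 ] pred [533.86058127 -87.33214775] button [ 551.0687139  -178.82597265] pred [ 550.54542294 -179.45497912]
beaker rel bridge -2.767604256704981 -2.2510382762402004 cross rel beaker -161.1949862294541 32.792006729478075 rear [ 527.19042779 -202.13854589]
beaker from rim [582.5238437   67.74128817] base [583.20430841  68.86050698]
```

```bash
python3 -m pendant '[[[4.6,-15.5,0],0,-1],[[0,0,-20],0,-1],[[0,0,-18],0,-1],[[0,0,0],0,-1]]'; python3 - <<'E'
from h import *
im,d,p,Rw,o=cam('wrist'); save('w2.png',im)
E
```

```text
time_s: 15.4
position: [0.5995, -0.0314, 0.0338]
tool_rot: [[-0.999, 0.04, -0.008], [0.04, 0.999, -0.0], [0.008, -0.001, -1.0]]
ft_force: [-0.5, 0.3, 0.5]
grip_width: -0.0001
```

View pics/w2.png

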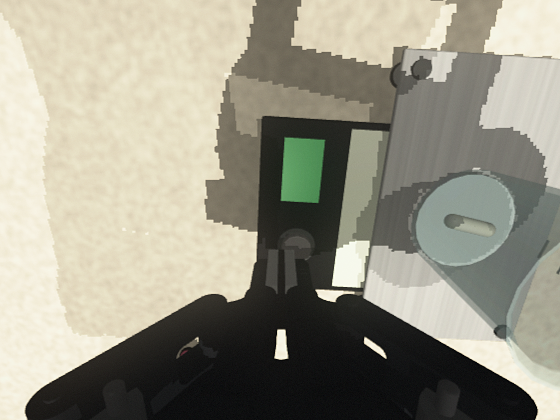

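The wrist view shows the shut tips at (282,250) and the button cap at (297,243), so the tool sits about 8 mm to the -y side. That agrees with the measured pose. I'll correct it, then press.

```bash
python3 -m pendant '[[[-1,6,-4],0,-1],[[0,1,-4],0,-1],[[0,0,-2],0,-1],[[0,0,0],0,-1]]'
```

```text
time_s: 15.95
position: [0.5999, -0.0251, 0.0259]
tool_rot: [[-0.999, 0.041, -0.003], [0.041, 0.999, -0.002], [0.003, -0.002, -1.0]]
ft_force: [0.1, -0.6, -0.2]
grip_width: 0.0003
```

```bash
python3 -m pendant '[[[-1.5,1,-3],0,-1],[[0,0,-3],0,-1],[[0,0,-2],0,-1],[[0,0,-2],0,-1],[[0,0,0],0,-1]]'
```

```text
time_s: 16.58
position: [0.5985, -0.024, 0.0159]
tool_rot: [[-0.999, 0.04, -0.002], [0.04, 0.999, -0.002], [0.002, -0.002, -1.0]]
ft_force: [-1.8, 1.2, 3.5]
grip_width: -0.0
```

```bash
python3 -m pendant '[[[0,0,-1],0,-1],[[0,0,-0.8],0,-1],[[0,0,0],0,-1]]'; python3 -m pendant '[[[0,0,5],0,-1],[[0,0,20],0,-1],[[0,0,40],0,-1],[[0,-40,20],0,-1],[[-4,-50,20],0,-1],[[-4,-50,20],0,-1],[[-4,-50,0],0,-1],[[0,0,0],0,-1],[[0,0,0],0,-1]]'; python3 - <<'E'
from h import *
im,d,p,Rw,o=cam('top'); save('t7.png',cv2.resize(im[160:265,190:365],None,fx=4.5,fy=4.5,interpolation=cv2.INTER_CUBIC))
E
```

```text
time_s: 16.95
position: [0.5985, -0.024, 0.0152]
tool_rot: [[-0.999, 0.04, -0.002], [0.04, 0.999, -0.002], [0.002, -0.002, -1.0]]
ft_force: [-1.5, 1.3, 4.3]
grip_width: 0.0002
time_s: 18.08
position: [0.5852, -0.2188, 0.1437]
tool_rot: [[-0.999, 0.039, -0.003], [0.039, 0.999, -0.003], [0.003, -0.003, -1.0]]
ft_force: [0.6, 0.0, 0.3]
grip_width: 0.0001
```

View pics/t7.png

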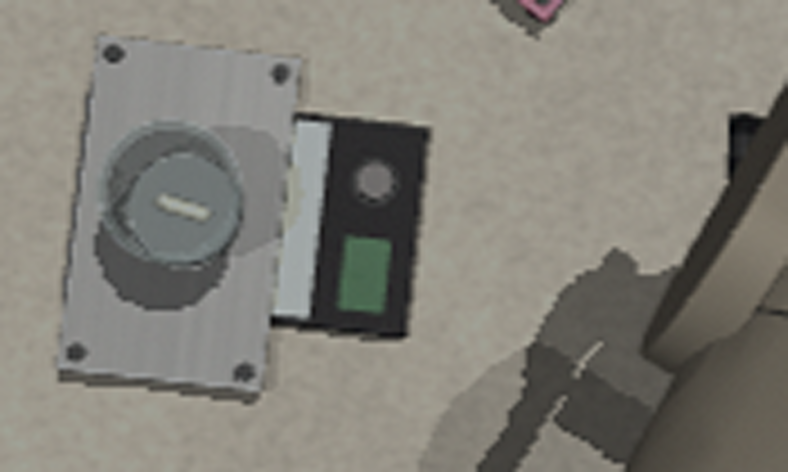

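After the press the stirrer is unchanged, with its corners at (431,127) and (407,338), and so are the bridge and beaker. The robot is clear.

```bash
python3 -c "
from rig import ticket; print(ticket.close_job())"
```

```text
the job is handed in; nothing more can be done
None
```

The stirrer is under the bridge with its cross beneath the beaker, and I pressed the start button once and released it. The job is handed in at about 18 s of the 64 s allowed; no verdict was reported.

**How it was done:** I pushed the stirrer about 33 mm sideways with two fingers, which also turned it in line with the bridge. I then pushed it about 161 mm nose first under the bridge and pressed the button with the fingers shut.

**Last checks:**
- **Position:** the cross measured about 2 mm from the beaker's centre. Locating the beaker by its rim instead of its base shifted its centre by only 1.3 mm.
- **Press:** the fingertips reached 15.2 mm above the bench with 4.3 N on the tool. That is about 3.8 mm of travel, or nearly fully down. I inferred this from height and force, because the button's own travel cannot be read.
- **After release:** in the last top view the stirrer, bridge and beaker had not visibly moved, and the robot was clear of everything. I assumed the button sprang back; the picture cannot show its height.
- **Bystanders:** I did not picture the bottle, flask, dish and jar again at the end, but the arm's path stayed clear of them.

None of the checks failed or disagreed.

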